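# Bring the amber glass standard into the photometer's beam and hold it in the notch

### The job

Swing the photometer's compartment lid shut. Then grip the red knob on the front and pull the cell carriage out to the click stop (ball detent) that puts the amber glass filter in the light beam, and finish there, still gripping the knob with the ball seated in its notch and the lid shut, while the reading is taken. Leave the bottles, the beaker and the wooden filter case where they stand.

Things in the scene. Friction and masses are not known exactly. Their poses are not given: they have to be found in the camera images.
- photometer: Light grey bench spectrophotometer, fixed, 345 mm deep, 450 wide. Origin on the bench under the middle of the sample compartment's front face; x points into the machine (away from the operator), y to the operator's left, z up. The compartment is an open-topped dark well, x 0 to 180, y -63 to 63 mm, rim 100 mm high. Lamp housing behind, x 180 to 345 mm, 130 mm high.
- lid (a joint): Dark lid of the sample compartment, 184 mm (along x) by 126 mm, 12 mm thick, with a 12 mm finger lip on its free edge; hinged along its left edge. 0 rad = shut flat on the rim, 1.57 = upright, more = leaning left over the console. A stiff hinge: it stays where it is left, and 1 to 4 N near the free edge move it.
- lid_hinge (a point): Middle of the lid's hinge line, which runs along the photometer's x at x 90, y 63 mm, 100 mm above the bench; fixed. Left of it stands the console with keypad and display, y 63 to 333 mm, 82 mm high, its panel and knob at most 112 mm high; right of the compartment the detector housing, to y -115 mm, 86 mm high.
- lid_edge (a point): Middle of the lid's free edge, on its outer face, 128 mm from the hinge line. With the lid shut it lies on the right (-y) side with the outer face up, 112 mm above the bench; with the lid open the outer face looks left.
- carriage (a joint): Travel (m) of the cell carriage out of the front, along the photometer's -x; 0 = pushed in, where it starts. Its four places are 20 mm apart; a spring ball drops into a notch of its steel bar at 0, 0.020, 0.040 and 0.060, each with the next place in the beam. End stops at -0.002 and 0.067. Drag about 3 N between notches, about 9 N to leave one; within 3 mm of a notch the ball draws it in.
- knob (a point): Red round pull knob on the carriage's rod, 20 mm diameter, 30 mm long along x, with a 25 mm flange 4 mm thick on its front end. Origin at its centre, 55 mm above the bench and, with the carriage at 0, 55 mm before the compartment's front face; it moves with the carriage. Free room on both sides and above.
- beam (a point): Where the light beam crosses the carriage, 60 mm above the bench, at x 90 mm, y 0 of the photometer; axes as the photometer's. The beam runs along y; white lines on the rim mark it.
- clear_filter: Clear (white) glass filter standard, 12.5 by 12.5 by 45 mm, in the carriage's first place, in the beam at the start. Origin at the centre of its underside. The places lie in a row along the photometer's x: with the carriage at 0, at x 90, 110, 130 and 150 mm, y 0.
- amber_filter: Amber-orange glass filter standard, same size, in the second, third or fourth place of the carriage. Origin at the centre of its underside.
- green_filter: Green glass filter standard, same size, in another of those places.
- blue_filter: Blue glass filter standard, same size, in another of those places.
- bottle_a: Amber glass reagent bottle with black cap and paper label, 66 mm diameter, 145 mm high. Origin at the centre of its underside. Leave alone.
- bottle_b: Amber glass reagent bottle with black cap, no label, same size. Leave alone.
- beaker: Glass beaker, 68 mm diameter, 90 mm high. Leave alone.
- filter_case: Small open wooden case of the filter set, 75 by 110 by 28 mm. Leave alone.

How it is judged:
On the way, in this order (a step that is already met when the one before it is completed fails the run):
1. the lid is shut while the carriage is still pushed in (value of joint lid below 0.05 rad and value of joint carriage below 0.004 m), for 0.2 s.
2. the gripped carriage sits in the notch with the amber filter in the beam (value of joint lid below 0.05 rad and (value of joint carriage between 0.0185 and 0.0215 m or value of joint carriage between 0.0385 and 0.0415 m or value of joint carriage between 0.0585 and 0.0615 m) and x of amber_filter in the frame of beam between -0.004 and 0.004 m and velocity of joint carriage between -0.01 and 0.01 m/s and contact force between the fingers and carriage above 3 N and distance between the grasp point and knob below 0.03 m), for 0.3 s.
At the end, for the whole second after the job is handed in: The lid is shut (within 0.05 rad), the carriage sits within 1.5 mm of a notch and at rest with the amber filter in the beam (its centre within 4 mm of it along the slide), and the fingers still grip the knob (more than 3 N, the grasp point within 30 mm of the knob's centre) (all of step 2); the arm keeps its last pose, push and grip.
It fails at once if a bottle, the beaker or the filter case is moved by more than 20 mm (distance of any of bottle_a, bottle_b, beaker, filter_case from where it was at the start of the episode above 0.02 m).
It also fails if it takes over 64 s, if anything falls off the work surface, if the arm or the gripper's body presses on something with over 40 N, if the wrist force passes 120 N, or if a joint passes its speed limit or range.

### The arm

A 6-joint arm with a two-finger parallel gripper is mounted at the origin on the work surface. World frame = base frame: x ahead of the robot, y to its left, z up, the work surface at z = 0. Lengths are in m, angles in rad, forces in N, time in s.
With the tool pointing down it reaches from about 0.3 to 0.875 m from the base axis. Payload 6.4 kg.
Tool frame: the origin (TCP) lies between the finger pads; the fingertips stand 19 mm ahead of it and the grasp point (between the pads) is the TCP (ctrl.tips_ahead is the z of the fingertips in the tool frame, in m); z points along the fingers, y is the line along which they close (so a half turn about z gives the same grasp; the last joint's range is limited). The gripper opens to 85 mm and grips with 20 to 120 N. Pads are 22 mm wide; open, the fingers measure 114 mm over their backs; the gripper's body (76 mm by 85 mm) begins 54 mm behind the grasp point. The pads swing forward as they close: fully open they stand 13 mm farther back than shut.
Start: joints at [1.009, 0.181, 1.607, -0, 1.354, -0.206], TCP at [0.2, 0.539, 0.25] pointing down, gripper open.
Joint ranges: [-2.99, 2.99], [-0.89, 2.07], [0.3, 2.58], [-1.14, 4.28], [0, 2.63], [-3.12, 3.12]. Speed limits (rad/s): [2.57, 2.57, 3.01, 3.14, 3.14, 3.14].

### API

Orientations are given as a unit quaternion [w, x, y, z].
In Python, from bench import readout, vision, ctrl gives the robot as it stands.
- The arm moves only by the tool play_rows, never from a script. Its arguments are lists of equal length, an entry for each row: "xyz": the shift along the tool's x, y, z in mm, a list of three; "rot": the turn, a rotation vector about the tool's x, y, z in rad, a list of three; "grip": the opening, from 0 (shut) to 1 (fully open). In form: {"xyz": [[x, y, z], ...], "rot": [[rx, ry, rz], ...], "grip": [grip, ...]}. A call has exactly 10 rows; each row is the pose to reach, as a shift and turn from the pose commanded when the call began, along the tool's axes at that moment; what a row does not reach only later rows make up. A row lasts 1/8 s, in which the tool goes at most 62.5 mm and 10.7 degrees, less where a joint would pass 70% of its speed; a pose out of reach is approached as far as the arm can. A call with a gripper value outside its range is refused whole. The fingers move at their own pace and stop on an object; the grip force is fixed at half the most. Time passes only in rows, so rows that repeat a pose let the fingers close, or fill a call up. It gives the time, the measured TCP pose, the force, the opening and the grip force at its end, in the units of the state.
- readout.get_obs(): the state, without advancing time (a new reading comes with each control period).
- vision.camera(name): name is "side" or "top" or "wrist"; returns a dict with "color" (480x640x3 uint8, red, green, blue), "depth" (480x640 float32, m along the optical axis (not along the pixel's ray), 0 where there is no reading), "camera_matrix" (3x3 intrinsics, pixels), "extrinsics" (4x4, takes a point from camera to world coordinates); the wrist camera has in their place "hand_eye" (4x4, takes a point from camera to tool coordinates, whose origin is the TCP and whose axes are the flange's). Camera axes: x right, y down, z forward; pixel columns grow to the right and rows downward; lengths in m; the calibration is good to about 2 mm. A picture is of the moment at which its call begins: read the wrist's pose just before it.
- ctrl.hand_in(): hands the job in; it is judged then, once.
The state is a dict: "time_s": time; "q": joint angles; "dq": joint speeds; "joint_efforts": joint torques, N m; "eef_pos": TCP position; "eef_rot": TCP orientation; "wrist_force": force on the tool from outside, world axes, zero at the start; "torque": the same for the moment, N m; "opening": opening from 0.0 (shut) to 1.0 (fully open); "grasp_force": force on a finger pad.
Only numpy, scipy, OpenCV 4.12 (cv2) and the standard library are available. Lean on these libraries where they do the work, as an engineer would, in place of code of your own. Each camera call takes 0.05 s, during which the arm holds its last target. There are 200 camera calls.

## Working session

There is one attempt and no reset: what is moved stays moved. The work goes in short steps, Python scripts to look and compute and a tool call to move; the robot and the scene stay as the last step left them, time stands still between calls to the robot, and variables do not carry over. Pictures are saved under pics/ and viewed, at most 10 in all, crops included, and the job is handed in when it is done.

Besides the shell and the picture viewer there is one more tool, called after ">>>" by a JSON object that holds its "api" and its "payload", one argument or row to a line. play_rows: Moves the arm, as the interface text tells. Its arguments: {"type":"object","properties":{"xyz":{"type":"array","items":{"type":"array","items":{"type":"number"}}},"rot":{"type":"array","items":{"type":"array","items":{"type":"number"}}},"grip":{"type":"array","items":{"type":"number"}}},"required":["xyz","rot","grip"]}

```bash
mkdir -p pics && cat > h.py <<'E'
import numpy as np, cv2
from bench import readout, vision, ctrl
from scipy.spatial.transform import Rotation as R
def save(n,f):
    c=vision.camera(n); cv2.imwrite(f,c['color'][:,:,::-1]); np.savez(f[:-4]+'.npz',**c); return c
def pt(c,u,v,T=None):
    K=c['camera_matrix']; d=c['depth'][int(v),int(u)]
    p=np.array([(u-K[0,2])/K[0,0]*d,(v-K[1,2])/K[1,1]*d,d,1])
    return ((c['extrinsics'] if T is None else T)@p)[:3]
def tool():
    o=readout.get_obs(); w,x,y,z=o['eef_rot']; return np.array(o['eef_pos']),R.from_quat([x,y,z,w])
E
python3 - <<'E'
from h import *
save('top','pics/top.png');save('side','pics/side.png')
o=readout.get_obs();print(o)
E
```

```text
{'time_s': 0.1, 'q': array([ 1.00869572e+00,  1.81481637e-01,  1.60791364e+00,  5.22234550e-06,
        1.35378960e+00, -2.06289525e-01]), 'dq': array([ 0.00192092, -0.00244173, -0.0036699 ,  0.00182148, -0.00012117,
        0.00179443]), 'joint_efforts': array([ 9.87525641e-05, -4.45877230e+01, -3.52233911e+01, -1.53690053e-04,
        4.14415699e-03,  1.42303492e-06]), 'eef_pos': array([0.20002381, 0.53858937, 0.24946312]), 'eef_rot': array([-3.00757001e-04,  1.76969060e-01,  9.84216093e-01, -7.37120809e-04]), 'wrist_force': array([ 0.26195977, -0.58047219, -0.0121904 ]), 'torque': array([0.00893375, 0.08839718, 0.01794155]), 'grasp_force': 0.0, 'opening': 1.0033101709332926}
```

View pics/top.png

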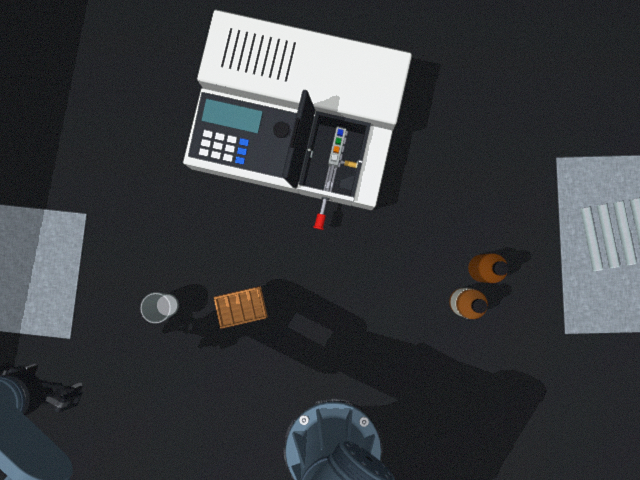

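View pics/side.png

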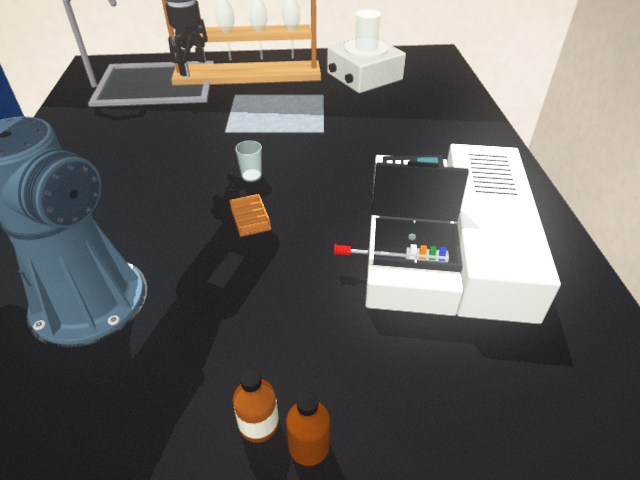

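The top view shows the photometer with its lid roughly upright (edge about (300,140)) and the knob at (320,222). In the carriage, white, then orange, green and blue run from front to back. I'll enlarge it and compute positions.

```bash
python3 - <<'E'
from h import *
c=dict(np.load('pics/top.npz')); s=dict(np.load('pics/side.npz'))
a=cv2.imread('pics/top.png')[80:240,270:400]; b=cv2.imread('pics/side.png')[145:315,325:475]
a=cv2.resize(a,None,fx=3,fy=3,interpolation=2);b=cv2.resize(b,None,fx=2.7,fy=2.7,interpolation=2)
H=max(a.shape[0],b.shape[0]);f=lambda i:cv2.copyMakeBorder(i,0,H-i.shape[0],0,0,0)
cv2.imwrite('pics/crop.png',np.hstack([f(a),f(b)]))
for n,u,v in [('knob',320,222),('rodside',322,212),('BL',202,82),('BRback',410,55),('TL',216,14),('frR',374,205),('conFL',187,162),('lidtopF',293,184),('lidtopB',304,95),('lidtop',299,140)]: print(n,pt(c,u,v).round(4))
# lid points cloud from both cams
for n,u,v in [('knob',343,250),('lid1',380,172),('lid2',460,174),('lid3',376,212),('lid4',458,215),('topedge',420,166)]: print('s',n,pt(s,u,v).round(4))
for cam,nm in((c,'t'),(s,'s')):
    im=cam['color'].astype(int); m=(im[...,0]>130)&(im[...,1]<50)&(im[...,2]<50)
    vs,us=np.nonzero(m); P=np.array([pt(cam,u,v) for u,v in zip(us,vs)]); print(nm,len(P),P.mean(0),P.min(0),P.max(0))
E
```

```text
knob [0.5254 0.0428 0.0659]
rodside [0.5493 0.0389 0.0571]
BL [0.8248 0.311  0.1212]
BRback [ 0.893  -0.1461  0.128 ]
TL [0.9736 0.2829 0.1335]
frR [ 0.5645 -0.0772  0.0902]
conFL [0.6525 0.347  0.0847]
lidtopF [0.5974 0.1009 0.1549]
lidtopB [0.767  0.0794 0.2243]
lidtop [0.6813 0.0883 0.1999]
s knob [0.5314 0.0383 0.058 ]
s lid1 [0.6101 0.1061 0.2059]
s lid2 [0.7634 0.0727 0.2159]
s lid3 [0.607  0.0932 0.1113]
s lid4 [0.7752 0.0619 0.1175]
s topedge [0.6865 0.093  0.2252]
t 118 [0.52709796 0.04452621 0.06421668] [0.50958056 0.03388637 0.05304114] [0.54484064 0.05619525 0.07338545]
s 145 [0.52850349 0.04071163 0.05732549] [ 0.51186338  0.03037864 -0.00333065] [0.54729235 0.11380178 0.06641757]
```

View pics/crop.png

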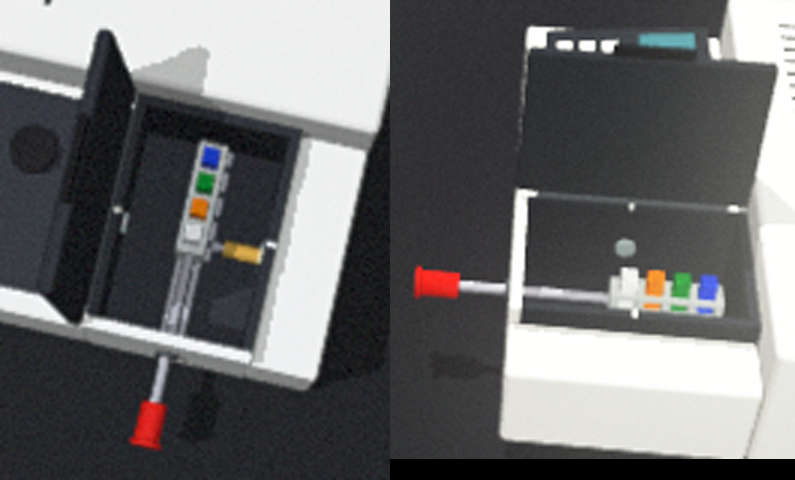

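The crop shows amber in the second place, next to white, so the carriage has to travel 0.020. Next I'll fit the photometer's frame.

```bash
python3 - <<'E'
from h import *
c=dict(np.load('pics/top.npz')); s=dict(np.load('pics/side.npz'))
def cloud(c):
    K=c['camera_matrix'];d=c['depth'];v,u=np.indices(d.shape)
    P=np.stack([(u-K[0,2])/K[0,0]*d,(v-K[1,2])/K[1,1]*d,d,np.ones_like(d)],-1)@c['extrinsics'].T
    return P[...,:3],d>0
P,ok=cloud(c); im=c['color'].astype(int)
m=ok&(P[...,2]>.121)&(P[...,2]<.139)&(im.min(-1)>150)&(P[...,0]>.6)&(P[...,1]>-.2)&(P[...,1]<.35)
n,l,st,_=cv2.connectedComponentsWithStats(m.astype(np.uint8)); k=1+st[1:,4].argmax()
X=P[l==k][:,:2]; r=cv2.minAreaRect((X*1000).astype(np.float32)); B=cv2.boxPoints(r)
print('lamp top rect',r,B.round(0).tolist())
# lid plane from side view
S,ok2=cloud(s); q=S[172:212,385:455].reshape(-1,3); q=q[q[:,2]>.1]; cen=q.mean(0); 
for _ in range(3):
    U=np.linalg.svd(q-q.mean(0))[2][2]; d=(q-q.mean(0))@U; q=q[abs(d)<2*d.std()]
print('lid inner plane n',U,'c',q.mean(0))
# knob rod axis from red pixels
for cam,Q in((c,P),(s,S)):
    i=cam['color'].astype(int); m=(i[...,0]>130)&(i[...,1]<50)&(i[...,2]<50)
    k=Q[m];k=k[(k[:,2]>.03)]; print('knob med',np.median(k,0),(k[:,:2].min(0)+k[:,:2].max(0))/2)
# filters in top view
for nm,f in(('blue',lambda i:(i[...,2]>130)&(i[...,0]<70)&(i[...,1]<90)),('green',lambda i:(i[...,1]>80)&(i[...,0]<60)&(i[...,2]<70)),('or',lambda i:(i[...,0]>180)&(i[...,1]>70)&(i[...,1]<150)&(i[...,2]<60))):
    m=f(im)&(P[...,0]>.6)&(P[...,0]<.8)&(P[...,1]<.05)&(P[...,1]>-.05); print(nm,m.sum(),np.median(P[m],0))
E
```

```text
lamp top rect ((862.83447265625, 87.02131652832031), (449.5605163574219, 166.55825805664062), 78.43310546875) [[736.0, -116.0], [899.0, -150.0], [989.0, 291.0], [826.0, 324.0]]
lid inner plane n [ 0.19806958  0.97360579 -0.11340285] c [0.6906605  0.08412186 0.16790342]
knob med [0.52762867 0.04488676 0.06452815] [0.5272106  0.04504081]
knob med [0.52896185 0.03792465 0.0604493 ] [0.52957786 0.04104671]
blue 25 [0.73112711 0.00250962 0.08457708]
green 25 [0.71052183 0.00652699 0.08260432]
or 23 [0.69062718 0.01062423 0.08407676]
```

>>> {"api": "play_rows", "payload": {
  "xyz": [
    [-40,-13,-4],
    [-95,-31,-10],
    [-155,-50,-15],
    [-215,-70,-20],
    [-275,-90,-20],
    [-335,-110,-20],
    [-395,-130,-20],
    [-455,-149,-20],
    [-510,-167,-20],
    [-560,-184,-20]
  ],
  "rot": [
    [0,0,-0.02],
    [0,0,-0.04],
    [0,0,-0.06],
    [0,0,-0.08],
    [0,0,-0.1],
    [0,0,-0.12],
    [0,0,-0.14],
    [0,0,-0.154],
    [0,0,-0.154],
    [0,0,-0.154]
  ],
  "grip": [0,0,0,0,0,0,0,0,0,0]
}}

```text
time_s: 1.35
eef_pos: [0.6625, 0.1695, 0.2695]
eef_rot: [-0.0, 0.101, 0.995, -0.0]
wrist_force: [1.2, 1.0, 0.2]
opening: -0.004
grasp_force: 0.0
```

>>> {"api": "play_rows", "payload": {
  "xyz": [
    [-20,-8,20],
    [-40,-20,45],
    [-40,-30,50],
    [-40,-45,50],
    [-40,-58,48],
    [-40,-70,46],
    [-40,-79,45],
    [-40,-89,46],
    [-40,-99,48],
    [-40,-109,51]
  ],
  "rot": [
    [0,0,0],
    [0,0,0],
    [0,0,0],
    [0,0,0],
    [0,0,0],
    [0,0,0],
    [0,0,0],
    [0,0,0],
    [0,0,0],
    [0,0,0]
  ],
  "grip": [0,0,0,0,0,0,0,0,0,0]
}}

```text
time_s: 2.6
eef_pos: [0.6787, 0.0559, 0.2196]
eef_rot: [0.001, 0.101, 0.995, -0.0]
wrist_force: [0.3, 0.4, 2.0]
opening: -0.002
grasp_force: 1.0
```

```bash
python3 - <<'E'
from h import *
s=save('side','pics/side2.png')
cv2.imwrite('pics/s2.png',cv2.resize(s['color'][90:320,300:560,::-1],None,fx=2,fy=2))
E
```

```text
(no output)
```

View pics/s2.png

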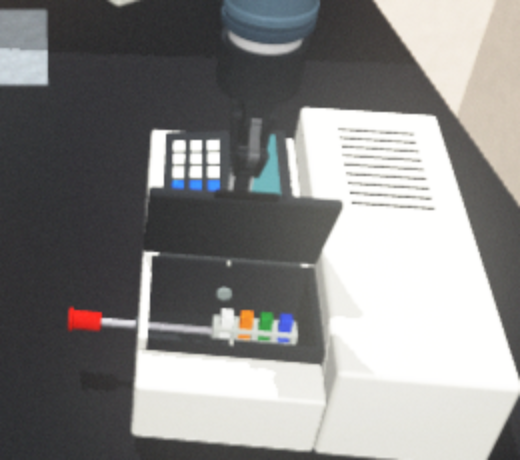

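Finger is pushing the outer face; the lid has come down to about 1.1 rad and the carriage hasn't moved.

>>> {"api": "play_rows", "payload": {
  "xyz": [
    [0,-10,4.5],
    [0,-19,10],
    [0,-28,15.5],
    [0,-36,22.5],
    [0,-43.5,30.5],
    [0,-50,38.5],
    [0,-55.5,47.5],
    [0,-60,57],
    [0,-64,67],
    [0,-67,77]
  ],
  "rot": [
    [0,0,0],
    [0,0,0],
    [0,0,0],
    [0,0,0],
    [0,0,0],
    [0,0,0],
    [0,0,0],
    [0,0,0],
    [0,0,0],
    [0,0,0]
  ],
  "grip": [0,0,0,0,0,0,0,0,0,0]
}}

```text
time_s: 3.9
eef_pos: [0.6649, -0.0092, 0.1415]
eef_rot: [-0.0, 0.101, 0.995, -0.0]
wrist_force: [0.2, 0.1, 2.0]
opening: 0.003
grasp_force: 0.6
```

>>> {"api": "play_rows", "payload": {
  "xyz": [
    [0,-1,5],
    [0,-1,8],
    [0,-1,10],
    [0,-1,11],
    [0,-1,11.5],
    [0,-1,12],
    [0,-1,12],
    [0,-1,12],
    [0,-1,12],
    [0,-1,12]
  ],
  "rot": [
    [0,0,0],
    [0,0,0],
    [0,0,0],
    [0,0,0],
    [0,0,0],
    [0,0,0],
    [0,0,0],
    [0,0,0],
    [0,0,0],
    [0,0,0]
  ],
  "grip": [0,0,0,0,0,0,0,0,0,0]
}}

```text
time_s: 5.15
eef_pos: [0.6649, -0.0099, 0.131]
eef_rot: [0.0, 0.101, 0.995, 0.0]
wrist_force: [-3.1, 0.0, 5.5]
opening: -0.003
grasp_force: 2.6
```

>>> {"api": "play_rows", "payload": {
  "xyz": [
    [0,0,1],
    [0,0,2],
    [0,0,2],
    [0,0,-10],
    [0,0,-40],
    [0,0,-70],
    [40,7,-80],
    [90,16,-80],
    [130,23,-80],
    [141,25,-80]
  ],
  "rot": [
    [0,0,0],
    [0,0,0],
    [0,0,0],
    [0,0,0],
    [0,0,0],
    [0,0,0],
    [0,0,0],
    [0,0,0],
    [0,0,0],
    [0,0,0]
  ],
  "grip": [0,0,0,0,0,0.3,0.7,0.7,0.7,0.7]
}}

```text
time_s: 6.4
eef_pos: [0.53, 0.0438, 0.2104]
eef_rot: [-0.0, 0.1, 0.995, 0.0]
wrist_force: [0.3, -1.3, -0.1]
opening: 0.701
grasp_force: 0.0
```

```bash
python3 - <<'E'
from h import *
p,Rt=tool(); w=save('wrist','pics/w.png'); s=save('side','pics/side3.png'); t=save('top','pics/top3.png')
print(p,Rt.as_matrix().round(3).tolist())
i=w['color'].astype(int); m=(i[...,0]>120)&(i[...,1]<50)&(i[...,2]<50); vs,us=np.nonzero(m)
P=np.array([pt(w,u,v,w['hand_eye']) for u,v in zip(us,vs)]); P=P[(P[:,2]<.3)]
print('knob in tool',len(P),np.median(P,0),np.percentile(P,2,axis=0),np.percentile(P,98,axis=0))
for u,v in [(420,210),(390,225),(440,250)]: print(pt(s,u,v))
a=cv2.resize(w['color'][:,:,::-1],(400,300)); b=cv2.resize(s['color'][130:320,320:573,::-1],(400,300)); cv2.imwrite('pics/c3.png',np.hstack([a,b]))
E
```

```text
[0.53001144 0.04378616 0.21041482] [[-0.98, 0.199, -0.0], [0.199, 0.98, 0.0], [0.0, 0.0, -1.0]]
knob in tool 407 [ 0.00797711 -0.00547664  0.15179155] [-0.01510804 -0.01015708  0.14689151] [0.01678926 0.01116836 0.16345379]
[0.71026702 0.11524195 0.09096472]
[0.62905115 0.04975023 0.11124816]
[ 0.42573268 -0.69038226  0.78820506]
```

View pics/c3.png

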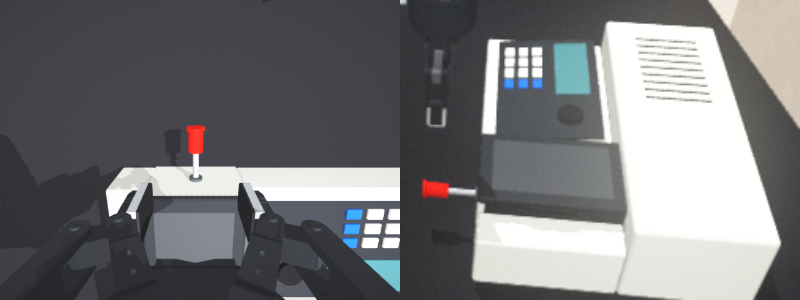

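```bash
python3 - <<'E'
from h import *
t=dict(np.load('pics/top3.npz')); K=t['camera_matrix'];E=np.linalg.inv(t['extrinsics'])
O=np.array([.583,.0325]);ex=np.array([.9797,-.2005]);ey=np.array([.2005,.9797])
for y in(50,25,0,-25,-50):
    z=[]
    for x in np.arange(60,171,10):
        q=O+x/1e3*ex+y/1e3*ey; c=E@[*q,.112,1]; u,v=(K@c[:3]/c[2])[:2]; z.append(pt(t,round(u),round(v))[2])
    print(y,np.median(z).round(4),np.round(z,3))
E
```

```text
50 0.1128 [0.528 0.111 0.117 0.114 0.11  0.111 0.113 0.115 0.11  0.11  0.113 0.114]
25 0.1132 [0.53  0.108 0.112 0.112 0.114 0.116 0.116 0.11  0.11  0.115 0.115 0.11 ]
0 0.1149 [0.536 0.114 0.114 0.115 0.116 0.113 0.111 0.116 0.115 0.116 0.115 0.115]
-25 0.1144 [0.535 0.114 0.115 0.115 0.112 0.114 0.115 0.116 0.114 0.113 0.112 0.115]
-50 0.1148 [0.543 0.534 0.115 0.106 0.114 0.114 0.114 0.115 0.115 0.116 0.111 0.116]
```

>>> {"api": "play_rows", "payload": {
  "xyz": [
    [-1,0.5,30],
    [-1,0.5,75],
    [-1,0.5,115],
    [-1,0.5,140],
    [-1,0.5,152],
    [-1,0.5,155],
    [-1,0.5,155],
    [-1,0.5,155],
    [-1,0.5,155],
    [-1,0.5,155]
  ],
  "rot": [
    [0,0,0],
    [0,0,0],
    [0,0,0],
    [0,0,0],
    [0,0,0],
    [0,0,0],
    [0,0,0],
    [0,0,0],
    [0,0,0],
    [0,0,0]
  ],
  "grip": [0.7,0.7,0.7,0.7,0.7,0.7,0.6,0.4,0.2,0.1]
}}

```text
time_s: 7.8
eef_pos: [0.5335, 0.0433, 0.0563]
eef_rot: [0.001, 0.101, 0.995, 0.0]
wrist_force: [0.6, 2.0, 5.9]
opening: 0.211
grasp_force: 58.4
```

```bash
python3 - <<'E'
from h import *
s=save('side','pics/side4.png');o=readout.get_obs();print(o['eef_pos'],o['wrist_force'],o['opening'],o['grasp_force'])
cv2.imwrite('pics/c4.png',cv2.resize(s['color'][180:310,310:480,::-1],None,fx=3.5,fy=3.5,interpolation=2))
E
```

```text
[0.53351787 0.04334376 0.05628491] [-0.79716546  2.51402827  6.93145511] 0.21218618796613403 58.41799736022949
```

View pics/c4.png

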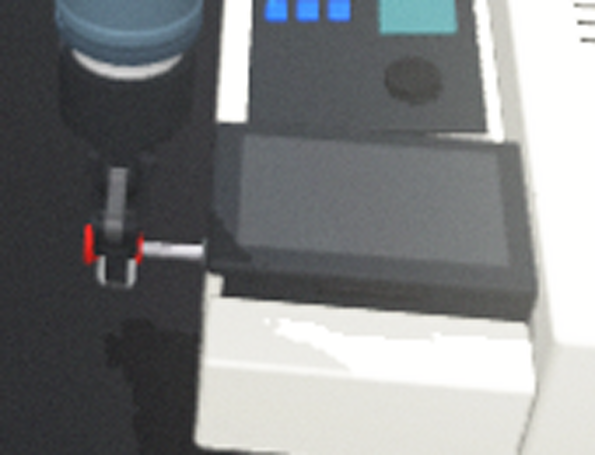

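>>> {"api": "play_rows", "payload": {
  "xyz": [
    [2,0,0],
    [4,0,0],
    [6,0,0],
    [8,0,0],
    [10,0,0],
    [12,0,0],
    [14,0,0],
    [16,0,0],
    [18,0,0],
    [19,0,0]
  ],
  "rot": [
    [0,0,0],
    [0,0,0],
    [0,0,0],
    [0,0,0],
    [0,0,0],
    [0,0,0],
    [0,0,0],
    [0,0,0],
    [0,0,0],
    [0,0,0]
  ],
  "grip": [0.1,0.1,0.1,0.1,0.1,0.1,0.1,0.1,0.1,0.1]
}}

```text
time_s: 9.1
eef_pos: [0.515, 0.0471, 0.0563]
eef_rot: [0.001, 0.101, 0.995, 0.0]
wrist_force: [0.5, 2.9, 8.2]
opening: 0.213
grasp_force: 59.8
```

```bash
python3 - <<'E'
from h import *
s=save('side','pics/side5.png');o=readout.get_obs();print(o['eef_pos'],o['wrist_force'],o['opening'],o['grasp_force'],(o['eef_pos']-np.array([.53352,.04334,.0563]))@[-.9797,.2005,0])
E
```

```text
[0.51480328 0.04712587 0.05622889] [-0.5847296   2.59201041  8.49806313] 0.20893006425259245 59.86818730831146 0.019095838106958325
```

>>> {"api": "play_rows", "payload": {
  "xyz": [
    [0.5,0,0],
    [0.9,0,0],
    [0.9,0,0],
    [0.9,0,0],
    [0.9,0,0],
    [0.9,0,0],
    [0.9,0,0],
    [0.9,0,0],
    [0.9,0,0],
    [0.9,0,0]
  ],
  "rot": [
    [0,0,0],
    [0,0,0],
    [0,0,0],
    [0,0,0],
    [0,0,0],
    [0,0,0],
    [0,0,0],
    [0,0,0],
    [0,0,0],
    [0,0,0]
  ],
  "grip": [0.1,0.1,0.1,0.1,0.1,0.1,0.1,0.1,0.1,0.1]
}}

```text
time_s: 10.4
eef_pos: [0.5142, 0.0472, 0.0563]
eef_rot: [0.001, 0.101, 0.995, 0.0]
wrist_force: [0.4, 3.2, 7.5]
opening: 0.212
grasp_force: 59.8
```

```bash
python3 - <<'E'
from h import *
s=save('side','pics/side6.png');o=readout.get_obs();print(o['eef_pos'],o['wrist_force'],o['opening'],o['grasp_force'],(o['eef_pos']-np.array([.53352,.04334,.0563]))@[-.9797,.2005,0])
K=s['camera_matrix'];E=np.linalg.inv(s['extrinsics'])
def pr(x):
    q=E@[.583+.9797*x,.0325-.2005*x,.055,1]; return (K@q[:3]/q[2])[:2]
print('px per mm',(pr(-.09)-pr(-.07))/20)
for f in('side','side3','side4','side5','side6'):
    i=np.load(f'pics/{f}.npz')['color'][235:262,315:360].astype(float)
    r=np.clip(i[...,0]-i[...,1:].max(-1),0,None)
    # subpixel position of the left (flange) edge: half-level crossing per row
    e=[]
    for row in r:
        pk=row[:].max()
        if pk<120: continue
        j=np.argmax(row>pk/2); e.append(315+j-1+(pk/2-row[j-1])/(row[j]-row[j-1]))
    print(f,np.median(e).round(2),len(e))
E
```

```text
[0.51427489 0.0472259  0.05628625] [1.22268386 3.0626956  7.30473305] 0.21767005885190188 59.77494657039642 0.019633558803660692
px per mm [-0.4674694  -0.03849616]
side 333.76 11
side3 333.76 11
side4 333.73 11
side5 324.71 8
side6 324.31 7
```

```bash
python3 -c "
from h import *
print(ctrl.hand_in())"
```

```text
the job is handed in; nothing more can be done
None
```

I shut the lid, pulled the carriage out to the amber filter's notch (about 20 mm by camera and arm readings), and handed the job in still gripping the knob at about 60 N. The bottles, beaker and filter case were not touched, and no verdict came back at hand-in.

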